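Put the sharpening stone away in the touch-latch drawer

ROBOT

A 6-joint arm with a two-finger parallel gripper is mounted at the origin on the work surface. World frame = base frame: x ahead of the robot, y to its left, z up, the work surface at z = 0. Lengths are in m, angles in rad, forces in N, time in s.
With the tool pointing down it reaches from about 0.325 to 0.9 m from the base axis. Payload 3.5 kg.
Tool frame: the origin (TCP) lies midway between the tips of the shut fingers; the grasp point (between the pads) lies 19 mm behind it (manip.tcp_to_grasp is the distance from the TCP to the grasp point, in m); z points along the fingers, y is the line along which they close (so a half turn about z gives the same grasp; the last joint's range is limited). The gripper opens to 85 mm and grips with 20 to 120 N. Pads are 22 mm wide; open, the fingers measure 114 mm over their backs; the gripper's body (76 mm by 85 mm) begins 54 mm behind the grasp point. The pads swing forward as they close: fully open they stand 13 mm farther back than shut.
Start: joints at [1.095, 0.276, -0.026, 1.268, 0, 1.467], TCP at [0.228, 0.582, 0.231] pointing down, gripper open.
Joint ranges: [-3.12, 3.12], [-0.85, 1.88], [-1.08, 1.24], [-1.95, 2.15], [-1.57, 1.53], [-3.14, 3.14]. Speed limits (rad/s): [2.57, 2.57, 3.14, 3.14, 3.14, 3.14].

INTERFACE

Orientations are given as [roll, pitch, yaw] about the fixed x, y, z axes, in that order (R = Rz(yaw) Ry(pitch) Rx(roll)).
In Python, from plant import manip gives the robot as it stands.
- The arm moves only by the tool play_rows, never from a script. Its argument "steps" is a list of rows, each an object of numbers: "rx", "ry", "rz": the turn, a rotation vector about the world's x, y, z in degrees; "dx", "dy", "dz": the shift along the world's x, y, z in cm; "jaw": the opening, from 0 (shut) to 1 (fully open). In form: [{"rx": .., "ry": .., "rz": .., "dx": .., "dy": .., "dz": .., "jaw": ..}, ...]. A call has 1 to 12 rows; each row is the pose to reach, as a shift and turn from the pose commanded when the call began; what a row does not reach only later rows make up. A row lasts 1/10 s, in which the tool goes at most 50 mm and 8.59 degrees, less where a joint would pass 70% of its speed; a pose out of reach is approached as far as the arm can. A call with a gripper value outside its range is refused whole. The fingers move at their own pace and stop on an object; "newtons" is the grip in N (left out, the last holds). Time passes only in rows, so rows that repeat a pose let the fingers close. It gives the time, the measured TCP pose, the force, the opening and the grip force at its end, in the units of the state.
- manip.read_state(): the state, without advancing time (a new reading comes with each control period).
- manip.camera(name): name is "scene" or "top" or "wrist"; returns (picture, depth): 480x640x3 uint8, blue, green, red; 480x640 float32, m along the optical axis (not along the pixel's ray), 0 where there is no reading.
- manip.get_calibration(name): a dict with "fov_y" (degrees; the focal length in pixels is half the picture's height over the tangent of half this angle, whatever the lens; pixels are square), "cx", "cy" (the principal point, pixels), "R" (3x3) and "t" (3): a world point X has camera coordinates R X + t. Camera axes: x right, y down, z forward; pixel columns grow to the right and rows downward; lengths in m; the calibration is good to about 2 mm. A picture is of the moment at which its call begins: read the wrist's pose just before it. get_calibration takes no time and is no camera call; for the wrist camera it gives the pose at the moment of the call.
- manip.finish_job(): hands the job in; it is judged then, once.
Trained networks look in the newest picture that a camera, given by its name, has taken for a name from the list of things; names that differ only in an ending like _2 or _b are one class to them, and where a whole thing is asked for, a point or a joint stands for the part that bears it (a point fixed in the world has none). Each returns a list of dicts, best first, with "conf" (0 to 1); they miss things now and then, are a little off and sometimes report something else, mostly with a low value. They report only what shows in the picture. A call takes as long as a camera call.
- manip.search_frame(camera, target): "position" ([column, row] in pixels, amid what is visible of it).
- manip.masks_of(camera, target): "pixels" (480x640 bool, what is visible of it) and "position" ([column, row] in pixels, amid what is visible of it).
The state is a dict: "clock": time; "joints": joint angles; "qvel": joint speeds; "joint_efforts": joint torques, N m; "ee_pos": TCP position; "tool_rot": TCP orientation; "ft_force": force on the tool from outside, world axes, zero at the start; "ft_torque": the same for the moment, N m; "grip_width": finger opening in m; "grasp_force": force on a finger pad.
Only numpy, scipy, OpenCV 4.12 (cv2) and the standard library are available. Lean on these libraries where they do the work, as an engineer would, in place of code of your own. Each camera call takes 0.05 s, during which the arm holds its last target. There are 200 camera calls.

TASK

On the knife maker's bench, press the plain front of the low drawer unit inward and let go, so that its touch latch releases and the drawer springs open. Lay the sharpening stone flat inside the drawer, then push the drawer in again until the latch catches and it stays shut by itself with the stone inside. Feel for the latch and push slowly and gently (never more than 15 N), and leave the other things on the bench where they are.

Things in the scene. Friction and masses are not known exactly. Their poses are not given: they have to be found in the camera images.
- cabinet: low plywood drawer unit fixed to the bench, 240 mm deep (x) x 200 wide (y) x 78 high; origin at the centre of its underside. Its -x axis is the way the drawer comes out (towards the robot, turned up to 12 degrees). Plain front, hidden push-to-open, push-to-close latch; each push takes about 5 N if slow (10 mm/s) and ends at a firm stop 1 to 2 mm past the tripping place, where the force rises
- drawer (a joint): how far the drawer stands out along the unit's -x (m): latched about 0 (+-2 mm), open 0.110. A spring pushes it out with about 4 N shut, 2 N open. Pressed 5 to 13 mm further in than latched (it differs each time and must be felt) and let go, it springs fully out in about a second. To shut, push it in to 5 to 13 mm past its latched place and let go: it comes back and the latch holds
- drawer_front (a point): a point on the outer face of the drawer's front, midway across it and 22 mm below its upper edge, moving with the drawer. The front is a flat wooden panel 200 mm wide (y) x 72 high x 14 thick, lower edge 6 mm and upper edge 78 mm above the bench; this point is 56 mm above the bench. Axes as the unit's: -x points out of the face
- drawer_in (a point): on the drawer's floor (16 mm above the bench), on its centre line, 62 mm behind the front's rear face; moves with the drawer. When open it is about the middle of the part open from above, 126 mm long (x) x 152 wide (y), between the front (62 mm above this floor), the sides (30 mm above it) and the unit's front edge (62 mm above it). Axes as the unit's
- stone_center (a point): centre of the sharpening stone: a plain two-layer grey bar 90 mm long (x) x 34 mm wide (y) x 28 mm high, about 0.2 kg, lying flat on the bench to the left or right in front of the drawer unit; z points up
- handle: bystander, to be left alone: dark wooden knife handle 125 mm long with a brass bolster at one end and two pins, lying on the bench on the side opposite to the stone; origin at its underside
- tin: bystander: closed round tin 68 mm across, 60 mm high; origin at its underside
- mug: bystander: open white mug 80 mm across, 90 mm high; origin at its underside
- brush: bystander: brush lying on the bench beside the drawer unit; origin at its underside
- collar: bystander: steel ring 52 mm across, 20 mm high; origin at its underside
- sander: bystander: cork sanding block 90 x 50 x 30 mm on top of the drawer unit, near its middle; origin at its underside

How it is judged:
By the outcome, as a careful person would: the job done as asked, in the order asked, and still so for the second after the job is handed in, with the robot touching nothing.
It also fails if it takes over 59 s, if anything falls off the work surface, if the arm or the gripper's body presses on something with over 40 N, if the wrist force passes 120 N, or if a joint passes its speed limit or range.

## Working session

There is one attempt and no reset: what is moved stays moved. The work goes in short steps, Python scripts to look and compute and a tool call to move; the robot and the scene stay as the last step left them, time stands still between calls to the robot, and variables do not carry over. Pictures are saved under pics/ and viewed, at most 10 in all, crops included, and the job is handed in when it is done.

Besides the shell and the picture viewer there is one more tool, called after ">>>" as a command line: name --argument value ..., lists and objects as JSON in quotes. play_rows: Moves the arm, as the interface text tells. Its arguments: {"type":"object","properties":{"steps":{"type":"array"},"newtons":{"type":"number"}},"required":["steps"]}

```bash
mkdir -p pics; ls
cat > h.py <<'E'
import numpy as np, cv2
from plant import manip
def cal(n):
    c=manip.get_calibration(n); f=240/np.tan(np.radians(c["fov_y"])/2); return f,c["cx"],c["cy"],np.array(c["R"]),np.array(c["t"])
def cloud(n,d,c=None):
    f,cx,cy,R,t=c or cal(n); v,u=np.mgrid[0:480,0:640]
    P=np.stack([(u-cx)/f*d,(v-cy)/f*d,d],-1); return (P-t)@R   # R^T(P-t)
E
python3 - <<'E'
from h import *
s=manip.read_state(); print(s["clock"],s["ee_pos"],s["tool_rot"],manip.tcp_to_grasp)
for n in ["top","scene"]:
    im,d=manip.camera(n); cv2.imwrite(f"pics/{n}0.png",im); P=cloud(n,d); np.save(n+"0.npy",P)
    for o in ["stone_center","cabinet","drawer_front","handle","tin","mug","brush","collar","sander"]:
        for m in manip.masks_of(n,o)[:1]:
            q=P[m["pixels"]&(d>0)]
            if len(q)<5: continue
            z=np.percentile(q[:,2],95); tp=q[abs(q[:,2]-z)<.006]
            r=cv2.minAreaRect((tp[:,:2]*1000).astype(np.float32))
            print(n,o,round(m["conf"],2),np.round(m["position"]),"z95 %.3f"%z,"med",np.round(np.median(q,0),3),"rect",np.round(r[0]),np.round(r[1]),round(r[2],1))
E
```

```text
pics
0.0 [0.22729311 0.58137751 0.23014825] [-3.13938094e+00 -1.95626268e-04  2.76879685e+00] 0.0187
top stone_center 0.68 [472. 272.] z95 0.033 med [ 0.427 -0.355  0.029] rect [ 428. -358.] [90. 36.] 21.0
top cabinet 0.7 [331. 152.] z95 0.082 med [ 0.718 -0.029  0.079] rect [743. -25.] [272. 200.] 7.9
top drawer_front 0.59 [339. 192.] z95 0.081 med [ 0.617 -0.042  0.049] rect [623. -42.] [ 31. 199.] 7.5
top handle 0.65 [198. 273.] z95 0.035 med [0.446 0.295 0.03 ] rect [447. 299.] [ 27. 123.] 62.7
top tin 0.65 [160. 200.] z95 0.064 med [0.62  0.372 0.06 ] rect [625. 379.] [61. 60.] 42.5
top mug 0.67 [474. 177.] z95 0.092 med [ 0.662 -0.372  0.049] rect [ 653. -367.] [76. 79.] 84.9
top brush 0.57 [201. 177.] z95 0.023 med [0.673 0.279 0.019] rect [675. 258.] [ 41. 197.] 5.8
top collar 0.83 [228. 322.] z95 0.024 med [0.332 0.209 0.021] rect [333. 210.] [50. 48.] 88.5
top sander 0.73 [325. 133.] z95 0.112 med [ 0.755 -0.02   0.108] rect [759. -21.] [90. 49.] 31.0
scene stone_center 0.96 [166. 195.] z95 0.031 med [ 0.44  -0.353  0.028] rect [ 428. -359.] [96. 34.] 21.1
scene cabinet 0.63 [287. 346.] z95 0.081 med [ 0.786 -0.023  0.078] rect [743. -26.] [272. 200.] 7.7
scene drawer_front 0.64 [296. 265.] z95 0.080 med [ 0.619 -0.045  0.075] rect [624. -41.] [ 33. 198.] 7.7
scene handle 0.57 [466. 232.] z95 0.035 med [0.462 0.292 0.03 ] rect [447. 296.] [ 25. 123.] 64.7
scene tin 0.69 [513. 304.] z95 0.063 med [0.64  0.374 0.058] rect [628. 380.] [58. 61.] 30.0
scene mug 0.8 [125. 272.] z95 0.090 med [ 0.657 -0.367  0.056] rect [ 654. -369.] [80. 79.] 50.0
scene brush 0.84 [462. 322.] z95 0.022 med [0.68  0.277 0.018] rect [676. 256.] [ 44. 197.] 5.9
scene collar 0.9 [423. 187.] z95 0.023 med [0.339 0.209 0.018] rect [335. 209.] [50. 51.] 63.9
scene sander 0.71 [300. 330.] z95 0.110 med [ 0.768 -0.02   0.108] rect [760. -21.] [91. 50.] 30.2
```

Run:
```python
from h import *
for n in ["top","scene"]:
    im,d=manip.camera(n); P=cloud(n,d)
    m=manip.masks_of(n,"drawer_front")[0]["pixels"]&(d>0); q=P[m]; q=q[(q[:,2]>.02)&(q[:,2]<.072)]
    print(n,len(q))
    if len(q)<100: continue
    # robust fit x = a + b*y (face vertical)
    for _ in range(5):
        b,a=np.polyfit(q[:,1],q[:,0],1); r=q[:,0]-a-b*q[:,1]; q=q[abs(r)<max(.003,2*np.std(r))] 
    print("x=%.4f%+.4f y"%(a,b),"yaw",np.degrees(np.arctan(-b)),"sd",np.std(r),"y",q[:,1].min(),q[:,1].max(),"z",q[:,2].min(),q[:,2].max())
s=manip.read_state(); print(s["ft_force"])
```

```text
top 537
x=0.6029-0.1358 y yaw 7.734463564219363 sd 0.00045528725591789025 y -0.14155287406174383 0.05507886093167852 z 0.020255968173951835 0.07190134493617943
scene 565
x=0.6163-0.1358 y yaw 7.7329620027047135 sd 0.001025736345534547 y -0.13913559012954227 0.0567151881498967 z 0.049035963455211544 0.07197684767417531
[ 0.40467581 -0.31139261  0.4473021 ]
```

View pics/top0.png

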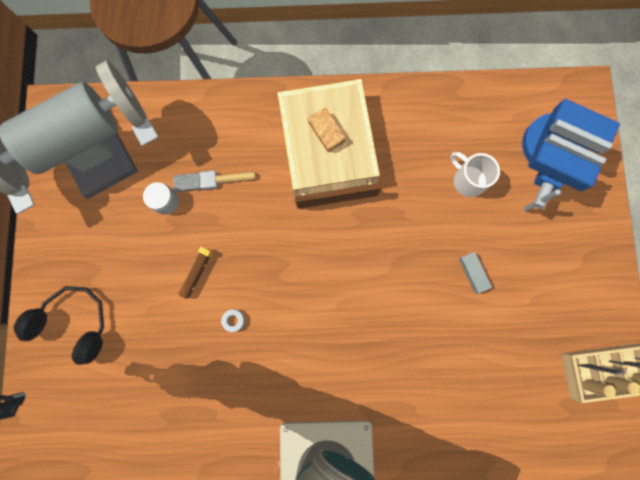

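The top view shows the drawer unit at about (330,150), with its front edge near row 195. The stone is at (475,272), and the handle at (200,272) and collar at (232,320) sit well to the left. The detections match: face centre ≈ (0.609, −0.043), yaw 7.7°. Next I'll move to in front of the drawer with the fingers shut.

>>> play_rows --steps '[{"dx": 32.2, "dy": -63.2, "rz": 29.1, "jaw": 0}, {"dx": 32.2, "dy": -63.2, "rz": 29.1, "jaw": 0}, {"dx": 32.2, "dy": -63.2, "rz": 29.1, "jaw": 0}, {"dx": 32.2, "dy": -63.2, "rz": 29.1, "jaw": 0}, {"dx": 32.2, "dy": -63.2, "rz": 29.1, "jaw": 0}, {"dx": 32.2, "dy": -63.2, "rz": 29.1, "jaw": 0}, {"dx": 32.2, "dy": -63.2, "rz": 29.1, "jaw": 0}, {"dx": 32.2, "dy": -63.2, "rz": 29.1, "jaw": 0}, {"dx": 32.2, "dy": -63.2, "rz": 29.1, "jaw": 0}, {"dx": 32.2, "dy": -63.2, "rz": 29.1, "jaw": 0}, {"dx": 32.2, "dy": -63.2, "rz": 29.1, "jaw": 0}, {"dx": 32.2, "dy": -63.2, "rz": 29.1, "jaw": 0}]'

```text
schema error: expected keys rx, ry, rz, dx, dy, dz, jaw
```

>>> play_rows --steps '[{"rx": 0, "ry": 0, "rz": 29.1, "dx": 32.2, "dy": -63.2, "dz": 0, "jaw": 0}, {"rx": 0, "ry": 0, "rz": 29.1, "dx": 32.2, "dy": -63.2, "dz": 0, "jaw": 0}, {"rx": 0, "ry": 0, "rz": 29.1, "dx": 32.2, "dy": -63.2, "dz": 0, "jaw": 0}, {"rx": 0, "ry": 0, "rz": 29.1, "dx": 32.2, "dy": -63.2, "dz": 0, "jaw": 0}, {"rx": 0, "ry": 0, "rz": 29.1, "dx": 32.2, "dy": -63.2, "dz": 0, "jaw": 0}, {"rx": 0, "ry": 0, "rz": 29.1, "dx": 32.2, "dy": -63.2, "dz": 0, "jaw": 0}, {"rx": 0, "ry": 0, "rz": 29.1, "dx": 32.2, "dy": -63.2, "dz": 0, "jaw": 0}, {"rx": 0, "ry": 0, "rz": 29.1, "dx": 32.2, "dy": -63.2, "dz": 0, "jaw": 0}, {"rx": 0, "ry": 0, "rz": 29.1, "dx": 32.2, "dy": -63.2, "dz": 0, "jaw": 0}, {"rx": 0, "ry": 0, "rz": 29.1, "dx": 32.2, "dy": -63.2, "dz": 0, "jaw": 0}, {"rx": 0, "ry": 0, "rz": 29.1, "dx": 32.2, "dy": -63.2, "dz": 0, "jaw": 0}, {"rx": 0, "ry": 0, "rz": 29.1, "dx": 32.2, "dy": -63.2, "dz": 0, "jaw": 0}]'

```text
clock: 2.4
ee_pos: [0.499, 0.049, 0.2317]
tool_rot: [3.142, 0.001, -3.007]
ft_force: [0.5, 1.2, 0.1]
grip_width: -0.0
grasp_force: 0.0
```

>>> play_rows --steps '[{"rx": 0, "ry": 0, "rz": 0, "dx": 2.5, "dy": -4.2, "dz": 0, "jaw": 0}, {"rx": 0, "ry": 0, "rz": 0, "dx": 4.8, "dy": -8.5, "dz": -2, "jaw": 0}, {"rx": 0, "ry": 0, "rz": 0, "dx": 4.8, "dy": -8.5, "dz": -7, "jaw": 0}, {"rx": 0, "ry": 0, "rz": 0, "dx": 4.8, "dy": -8.5, "dz": -12, "jaw": 0}, {"rx": 0, "ry": 0, "rz": 0, "dx": 4.8, "dy": -8.5, "dz": -16, "jaw": 0}, {"rx": 0, "ry": 0, "rz": 0, "dx": 4.8, "dy": -8.5, "dz": -18.5, "jaw": 0}, {"rx": 0, "ry": 0, "rz": 0, "dx": 4.8, "dy": -8.5, "dz": -18.5, "jaw": 0}, {"rx": 0, "ry": 0, "rz": 0, "dx": 4.8, "dy": -8.5, "dz": -18.5, "jaw": 0}]'

```text
clock: 3.2
ee_pos: [0.5464, -0.034, 0.0466]
tool_rot: [3.141, -0.0, -3.006]
ft_force: [0.2, -0.6, 0.3]
grip_width: 0.0001
grasp_force: 0.0
```

>>> play_rows --steps '[{"rx": 0, "ry": 0, "rz": 0, "dx": 1.98, "dy": -1.43, "dz": 0, "jaw": 0}, {"rx": 0, "ry": 0, "rz": 0, "dx": 3.47, "dy": -1.23, "dz": 0, "jaw": 0}, {"rx": 0, "ry": 0, "rz": 0, "dx": 4.16, "dy": -1.14, "dz": 0, "jaw": 0}, {"rx": 0, "ry": 0, "rz": 0, "dx": 4.26, "dy": -1.12, "dz": 0, "jaw": 0}, {"rx": 0, "ry": 0, "rz": 0, "dx": 4.36, "dy": -1.11, "dz": 0, "jaw": 0}, {"rx": 0, "ry": 0, "rz": 0, "dx": 4.46, "dy": -1.1, "dz": 0, "jaw": 0}, {"rx": 0, "ry": 0, "rz": 0, "dx": 4.56, "dy": -1.08, "dz": 0, "jaw": 0}, {"rx": 0, "ry": 0, "rz": 0, "dx": 4.66, "dy": -1.07, "dz": 0, "jaw": 0}, {"rx": 0, "ry": 0, "rz": 0, "dx": 4.76, "dy": -1.06, "dz": 0, "jaw": 0}, {"rx": 0, "ry": 0, "rz": 0, "dx": 4.86, "dy": -1.04, "dz": 0, "jaw": 0}, {"rx": 0, "ry": 0, "rz": 0, "dx": 4.96, "dy": -1.03, "dz": 0, "jaw": 0}]'

```text
clock: 4.3
ee_pos: [0.5959, -0.0443, 0.0462]
tool_rot: [3.142, -0.0, -3.007]
ft_force: [-0.1, 0.1, 0.5]
grip_width: -0.0003
grasp_force: 0.0
```

>>> play_rows --steps '[{"rx": 0, "ry": 0, "rz": 0, "dx": 0.1, "dy": 0.013, "dz": 0, "jaw": 0}, {"rx": 0, "ry": 0, "rz": 0, "dx": 0.2, "dy": 0.027, "dz": 0, "jaw": 0}, {"rx": 0, "ry": 0, "rz": 0, "dx": 0.3, "dy": 0.04, "dz": 0, "jaw": 0}, {"rx": 0, "ry": 0, "rz": 0, "dx": 0.4, "dy": 0.054, "dz": 0, "jaw": 0}, {"rx": 0, "ry": 0, "rz": 0, "dx": 0.5, "dy": 0.067, "dz": 0, "jaw": 0}]'

```text
clock: 4.8
ee_pos: [0.5995, -0.0438, 0.0461]
tool_rot: [-3.141, -0.003, -3.007]
ft_force: [-5.0, -1.0, 3.7]
grip_width: 0.0003
grasp_force: 2.3
```

>>> play_rows --steps '[{"rx": 0, "ry": 0, "rz": 0, "dx": 0.1, "dy": 0.013, "dz": 0, "jaw": 0}, {"rx": 0, "ry": 0, "rz": 0, "dx": 0.2, "dy": 0.027, "dz": 0, "jaw": 0}, {"rx": 0, "ry": 0, "rz": 0, "dx": 0.3, "dy": 0.04, "dz": 0, "jaw": 0}]'

```text
clock: 5.1
ee_pos: [0.6033, -0.0433, 0.0462]
tool_rot: [3.142, -0.001, -3.007]
ft_force: [-5.1, -1.1, 2.6]
grip_width: -0.0001
grasp_force: 2.4
```

>>> play_rows --steps '[{"rx": 0, "ry": 0, "rz": 0, "dx": 0.1, "dy": 0.013, "dz": 0, "jaw": 0}, {"rx": 0, "ry": 0, "rz": 0, "dx": 0.2, "dy": 0.027, "dz": 0, "jaw": 0}]'

```text
clock: 5.3
ee_pos: [0.6057, -0.043, 0.0462]
tool_rot: [3.142, -0.001, -3.007]
ft_force: [-4.8, -1.4, 1.6]
grip_width: 0.0002
grasp_force: 2.4
```

>>> play_rows --steps '[{"rx": 0, "ry": 0, "rz": 0, "dx": 0.1, "dy": 0.013, "dz": 0, "jaw": 0}]'

```text
clock: 5.4
ee_pos: [0.6064, -0.0429, 0.0461]
tool_rot: [-3.142, -0.001, -3.007]
ft_force: [-5.5, -2.3, 3.3]
grip_width: 0.0
grasp_force: 3.0
```

>>> play_rows --steps '[{"rx": 0, "ry": 0, "rz": 0, "dx": 0.1, "dy": 0.013, "dz": 0, "jaw": 0}]'

```text
clock: 5.5
ee_pos: [0.6074, -0.0427, 0.0462]
tool_rot: [-3.142, -0.001, -3.007]
ft_force: [-6.1, -0.8, 4.0]
grip_width: 0.0002
grasp_force: 3.0
```

>>> play_rows --steps '[{"rx": 0, "ry": 0, "rz": 0, "dx": 0.1, "dy": 0.013, "dz": 0, "jaw": 0}]'

```text
clock: 5.6
ee_pos: [0.6083, -0.0426, 0.0462]
tool_rot: [-3.142, -0.001, -3.007]
ft_force: [-6.2, -1.6, 3.7]
grip_width: -0.0002
grasp_force: 3.0
```

>>> play_rows --steps '[{"rx": 0, "ry": 0, "rz": 0, "dx": 0.1, "dy": 0.013, "dz": 0, "jaw": 0}]'

```text
clock: 5.7
ee_pos: [0.6091, -0.0425, 0.0462]
tool_rot: [-3.142, -0.002, -3.007]
ft_force: [-6.7, -1.3, 4.1]
grip_width: 0.0001
grasp_force: 3.7
```

>>> play_rows --steps '[{"rx": 0, "ry": 0, "rz": 0, "dx": 0.1, "dy": 0.013, "dz": 0, "jaw": 0}]'

```text
clock: 5.8
ee_pos: [0.6094, -0.0425, 0.0462]
tool_rot: [-3.141, -0.003, -3.007]
ft_force: [-8.8, -1.9, 6.4]
grip_width: -0.0001
grasp_force: 4.6
```

>>> play_rows --steps '[{"rx": 0, "ry": 0, "rz": 0, "dx": -4.9, "dy": -0.66, "dz": 0, "jaw": 0}, {"rx": 0, "ry": 0, "rz": 0, "dx": -9.8, "dy": -1.3, "dz": 0, "jaw": 0}, {"rx": 0, "ry": 0, "rz": 0, "dx": -14.7, "dy": -2, "dz": 0, "jaw": 0}, {"rx": 0, "ry": 0, "rz": 0, "dx": -18.2, "dy": -2.5, "dz": 2, "jaw": 0}, {"rx": 0, "ry": 0, "rz": 6, "dx": -18.2, "dy": -6.5, "dz": 5, "jaw": 0}, {"rx": 0, "ry": 0, "rz": 13.3, "dx": -18.2, "dy": -10.5, "dz": 8, "jaw": 0.8}, {"rx": 0, "ry": 0, "rz": 13.3, "dx": -18.2, "dy": -15.5, "dz": 9, "jaw": 0.8}, {"rx": 0, "ry": 0, "rz": 13.3, "dx": -18.2, "dy": -20.5, "dz": 9, "jaw": 0.8}, {"rx": 0, "ry": 0, "rz": 13.3, "dx": -18.2, "dy": -25.5, "dz": 9, "jaw": 0.8}, {"rx": 0, "ry": 0, "rz": 13.3, "dx": -18.2, "dy": -30, "dz": 9, "jaw": 0.8}, {"rx": 0, "ry": 0, "rz": 13.3, "dx": -18.2, "dy": -31.6, "dz": 9, "jaw": 0.8}, {"rx": 0, "ry": 0, "rz": 13.3, "dx": -18.2, "dy": -31.6, "dz": 9, "jaw": 0.8}]'

```text
clock: 7.0
ee_pos: [0.4305, -0.3617, 0.1368]
tool_rot: [-3.138, 0.003, -2.777]
ft_force: [0.0, 1.4, 0.8]
grip_width: 0.0686
grasp_force: 0.0
```

```bash
cat > look.py <<'E'
from h import *; import sys
tag=sys.argv[1]; s=manip.read_state(); print(s["clock"],s["ee_pos"],np.degrees(s["tool_rot"]))
im,d=manip.camera("top"); P=cloud("top",d); np.save("topP.npy",P); cv2.imwrite(f"pics/top{tag}.png",im)
q=P[(P[...,2]>.02)&(P[...,2]<.070)&(abs(P[...,1]+.05)<.085)&(P[...,0]>.44)&(P[...,0]<.64)]
m=manip.masks_of("top","drawer_front"); 
if m:
    q=P[m[0]["pixels"]&(d>0)]; q=q[(q[:,2]>.02)&(q[:,2]<.070)]
    for _ in range(6):
        b,a=np.polyfit(q[:,1],q[:,0],1); r=q[:,0]-a-b*q[:,1]; q=q[abs(r)<max(.003,1.5*np.std(r))]
    print("face x=%.4f%+.4f y"%(a,b),len(q),np.std(r))
def rect(n,o):
    for m in manip.masks_of(n,o)[:1]:
        q=PP[n][m["pixels"]]; z=np.percentile(q[:,2],95); tp=q[abs(q[:,2]-z)<.006]; r=cv2.minAreaRect((tp[:,:2]*1000).astype(np.float32))
        print(n,o,m["conf"],"z",z,np.round(r[0],1),np.round(r[1],1),r[2],"mean",tp.mean(0))
PP={"top":P}
rect("top","stone_center")
E
cat >> look.py <<'E'
if len(sys.argv)>2:
    im,d=manip.camera("wrist"); PP["wrist"]=cloud("wrist",d); cv2.imwrite(f"pics/wrist{tag}.png",im); rect("wrist","stone_center")
E
python3 look.py 1 w
```

```text
7.0 [ 0.43052503 -0.36174966  0.13684184] [-1.79789353e+02  1.52991906e-01 -1.59117292e+02]
face x=0.5291-0.1121 y 624 0.032514479507490236
top stone_center 0.63 z 0.03279953626533226 [ 427.6 -357.7] [89.1 36.2] 22.296466827392578 mean [ 0.42955066 -0.3549423   0.03009229]
wrist stone_center 0.66 z 0.028630319326899478 [ 428.7 -359.4] [90.5 34.1] 21.248462677001953 mean [ 0.42605005 -0.36039489  0.02753301]
```

View pics/top1.png

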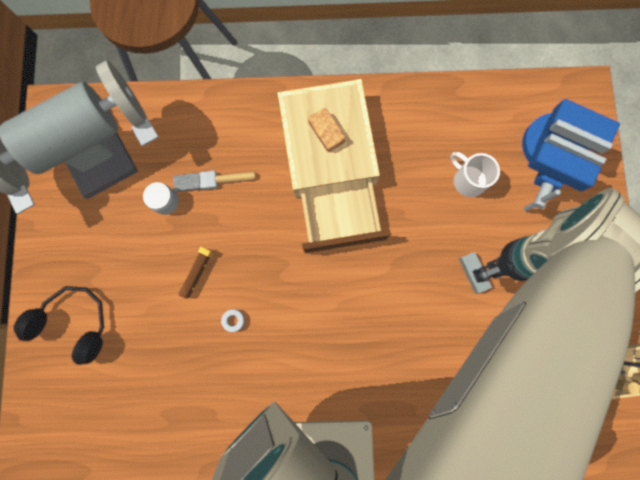

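>>> play_rows --steps '[{"rx": 0, "ry": 0, "rz": 0.3, "dx": -0.2, "dy": 0.25, "dz": -4, "jaw": 0.8}, {"rx": 0, "ry": 0, "rz": 0.3, "dx": -0.2, "dy": 0.25, "dz": -8, "jaw": 0.8}, {"rx": 0, "ry": 0, "rz": 0.3, "dx": -0.2, "dy": 0.25, "dz": -11, "jaw": 0.8}, {"rx": 0, "ry": 0, "rz": 0.3, "dx": -0.2, "dy": 0.25, "dz": -12.6, "jaw": 0.8}, {"rx": 0, "ry": 0, "rz": 0.3, "dx": -0.2, "dy": 0.25, "dz": -13.1, "jaw": 0.8}, {"rx": 0, "ry": 0, "rz": 0.3, "dx": -0.2, "dy": 0.25, "dz": -13.1, "jaw": 0.8}]'

```text
clock: 7.85
ee_pos: [0.4267, -0.3545, 0.0049]
tool_rot: [3.14, -0.0, -2.768]
ft_force: [0.7, 0.3, -0.3]
grip_width: 0.0684
grasp_force: 0.0
```

The drawer has sprung open: its front is near (345,243) and the empty floor near (340,210). Nothing else has moved. I'll correct the small offset and grip.

>>> play_rows --newtons 40 --steps '[{"rx": 0, "ry": 0, "rz": 0, "dx": 0.1, "dy": -0.4, "dz": -0.1, "jaw": 0.8}, {"rx": 0, "ry": 0, "rz": 0, "dx": 0.1, "dy": -0.4, "dz": -0.1, "jaw": 0.8}, {"rx": 0, "ry": 0, "rz": 0, "dx": 0.1, "dy": -0.4, "dz": -0.1, "jaw": 0}, {"rx": 0, "ry": 0, "rz": 0, "dx": 0.1, "dy": -0.4, "dz": -0.1, "jaw": 0}, {"rx": 0, "ry": 0, "rz": 0, "dx": 0.1, "dy": -0.4, "dz": -0.1, "jaw": 0}, {"rx": 0, "ry": 0, "rz": 0, "dx": 0.1, "dy": -0.4, "dz": -0.1, "jaw": 0}, {"rx": 0, "ry": 0, "rz": 0, "dx": 0.1, "dy": -0.4, "dz": -0.1, "jaw": 0}, {"rx": 0, "ry": 0, "rz": 0, "dx": 0.1, "dy": -0.4, "dz": -0.1, "jaw": 0}]'

```text
clock: 8.65
ee_pos: [0.4283, -0.3603, 0.0051]
tool_rot: [-3.14, 0.001, -2.769]
ft_force: [-1.0, 0.3, 6.1]
grip_width: 0.0332
grasp_force: 42.7
```

Run:
```python
import numpy as np
P=np.load("topP.npy"); c,s=np.cos(np.radians(7.73)),np.sin(np.radians(7.73))
q=P.reshape(-1,3)-[.609,-.043,0]; ux=q[:,0]*c+q[:,1]*s; uy=-q[:,0]*s+q[:,1]*c
for n,k in {"front top":(q[:,2]>.072)&(ux<-.06)&(ux>-.14)&(abs(uy)<.09),"floor":(abs(q[:,2]-.017)<.006)&(ux<.03)&(ux>-.1)&(abs(uy)<.07),"face":(q[:,2]>.025)&(q[:,2]<.068)&(ux<-.1)&(ux>-.13)&(abs(uy)<.09),"cab edge":(abs(q[:,2]-.08)<.006)&(ux>-.04)&(ux<.05)&(abs(uy)<.09)}.items():
    print(n,k.sum(),np.percentile(ux[k],[2,50,98]).round(4),np.percentile(uy[k],[2,98]).round(4),np.median(q[k,2]).round(4)) if k.any() else print(n,0)
```

```text
front top 517 [-0.1105 -0.1042 -0.0967] [-0.0865  0.0863] 0.0792
floor 2754 [-0.0846 -0.0294  0.0276] [-0.0672  0.0672] 0.0174
face 202 [-0.1108 -0.1103 -0.1098] [-0.0859  0.0852] 0.0468
cab edge 694 [0.0299 0.0391 0.0495] [-0.0862  0.0859] 0.0792
```

>>> play_rows --steps '[{"rx": 0, "ry": 0, "rz": 0, "dx": 0, "dy": 0, "dz": 4, "jaw": 0}, {"rx": 0, "ry": 0, "rz": 0, "dx": 0, "dy": 0, "dz": 9, "jaw": 0}, {"rx": 0, "ry": 0, "rz": 8, "dx": 1.4, "dy": 3, "dz": 12.5, "jaw": 0}, {"rx": 0, "ry": 0, "rz": 16, "dx": 3, "dy": 6.5, "dz": 13, "jaw": 0}, {"rx": 0, "ry": 0, "rz": 24, "dx": 4.7, "dy": 10, "dz": 13, "jaw": 0}, {"rx": 0, "ry": 0, "rz": 32, "dx": 6.4, "dy": 13.5, "dz": 13, "jaw": 0}, {"rx": 0, "ry": 0, "rz": 40, "dx": 8.1, "dy": 17, "dz": 13, "jaw": 0}, {"rx": 0, "ry": 0, "rz": 48, "dx": 9.8, "dy": 20.5, "dz": 13, "jaw": 0}, {"rx": 0, "ry": 0, "rz": 56, "dx": 11.5, "dy": 24, "dz": 13, "jaw": 0}, {"rx": 0, "ry": 0, "rz": 64, "dx": 13.2, "dy": 27.5, "dz": 13, "jaw": 0}, {"rx": 0, "ry": 0, "rz": 72, "dx": 14.7, "dy": 31.2, "dz": 13, "jaw": 0}, {"rx": 0, "ry": 0, "rz": 76.4, "dx": 14.7, "dy": 31.2, "dz": 13, "jaw": 0}]'

```text
clock: 9.85
ee_pos: [0.5756, -0.0436, 0.1334]
tool_rot: [3.141, 0.002, -1.426]
ft_force: [0.0, -1.5, -2.2]
grip_width: 0.0333
grasp_force: 41.9
```

>>> play_rows --steps '[{"rx": 0, "ry": 0, "rz": 0, "dx": 0, "dy": 0, "dz": 0, "jaw": 0}, {"rx": 0, "ry": 0, "rz": 0, "dx": 0, "dy": 0, "dz": 0, "jaw": 0}]'

```text
clock: 10.05
ee_pos: [0.574, -0.0479, 0.1335]
tool_rot: [3.14, 0.0, -1.437]
ft_force: [0.1, -0.5, -2.4]
grip_width: 0.0333
grasp_force: 41.9
```

>>> play_rows --steps '[{"rx": 0, "ry": 0, "rz": 0, "dx": 0.1, "dy": 0, "dz": -4, "jaw": 0}, {"rx": 0, "ry": 0, "rz": 0, "dx": 0.1, "dy": 0, "dz": -7.5, "jaw": 0}, {"rx": 0, "ry": 0, "rz": 0, "dx": 0.1, "dy": 0, "dz": -9.5, "jaw": 0}, {"rx": 0, "ry": 0, "rz": 0, "dx": 0.1, "dy": 0, "dz": -10.5, "jaw": 0}, {"rx": 0, "ry": 0, "rz": 0, "dx": 0.1, "dy": 0, "dz": -10.8, "jaw": 0}, {"rx": 0, "ry": 0, "rz": 0, "dx": 0.1, "dy": 0, "dz": -11, "jaw": 0}, {"rx": 0, "ry": 0, "rz": 0, "dx": 0.1, "dy": 0, "dz": -11, "jaw": 0}]'

```text
clock: 10.75
ee_pos: [0.577, -0.0483, 0.0255]
tool_rot: [-3.139, -0.001, -1.436]
ft_force: [0.3, -0.4, -2.0]
grip_width: 0.0334
grasp_force: 41.8
```

>>> play_rows --steps '[{"rx": 0, "ry": 0, "rz": 0, "dx": 0, "dy": 0, "dz": -0.2, "jaw": 0}, {"rx": 0, "ry": 0, "rz": 0, "dx": 0, "dy": 0, "dz": -0.3, "jaw": 0}]'

```text
clock: 10.95
ee_pos: [0.5767, -0.048, 0.0222]
tool_rot: [-3.14, -0.001, -1.436]
ft_force: [-0.9, 0.5, -2.3]
grip_width: 0.033
grasp_force: 41.8
```

>>> play_rows --steps '[{"rx": 0, "ry": 0, "rz": 0, "dx": 0, "dy": 0, "dz": -0.1, "jaw": 0}]'

```text
clock: 11.05
ee_pos: [0.5764, -0.0479, 0.021]
tool_rot: [-3.141, -0.0, -1.436]
ft_force: [-2.4, 1.1, 10.0]
grip_width: 0.0332
grasp_force: 43.4
```

>>> play_rows --steps '[{"rx": 0, "ry": 0, "rz": 0, "dx": 0, "dy": 0, "dz": 0.1, "jaw": 0.6}, {"rx": 0, "ry": 0, "rz": 0, "dx": 0, "dy": 0, "dz": 0.1, "jaw": 0.6}, {"rx": 0, "ry": 0, "rz": 0, "dx": 0, "dy": 0, "dz": 0.1, "jaw": 0.6}, {"rx": 0, "ry": 0, "rz": 0, "dx": 0, "dy": 0, "dz": 0.1, "jaw": 0.6}, {"rx": 0, "ry": 0, "rz": 0, "dx": 0, "dy": 0, "dz": 2, "jaw": 0.6}, {"rx": 0, "ry": 0, "rz": 0, "dx": 0, "dy": 0, "dz": 5, "jaw": 0.6}, {"rx": 0, "ry": 0, "rz": 0, "dx": 0, "dy": 0, "dz": 9, "jaw": 0.6}, {"rx": 0, "ry": 0, "rz": 0, "dx": 0, "dy": 0, "dz": 11, "jaw": 0.6}]'

```text
clock: 11.85
ee_pos: [0.5777, -0.0482, 0.1337]
tool_rot: [-3.137, -0.001, -1.436]
ft_force: [1.1, -0.7, 0.3]
grip_width: 0.0517
grasp_force: 0.0
```

>>> play_rows --steps '[{"rx": 0, "ry": 0, "rz": -8, "dx": -4, "dy": -0.5, "dz": 0, "jaw": 0}, {"rx": 0, "ry": 0, "rz": -16, "dx": -8.5, "dy": -1.1, "dz": 0, "jaw": 0}, {"rx": 0, "ry": 0, "rz": -24, "dx": -13.7, "dy": -1.8, "dz": 0, "jaw": 0}, {"rx": 0, "ry": 0, "rz": -32, "dx": -13.7, "dy": -1.8, "dz": 0, "jaw": 0}, {"rx": 0, "ry": 0, "rz": -40, "dx": -13.7, "dy": -1.8, "dz": -1, "jaw": 0}, {"rx": 0, "ry": 0, "rz": -48, "dx": -13.7, "dy": -1.8, "dz": -2, "jaw": 0}, {"rx": 0, "ry": 0, "rz": -56, "dx": -13.7, "dy": -1.8, "dz": -4, "jaw": 0}, {"rx": 0, "ry": 0, "rz": -64, "dx": -13.7, "dy": -1.8, "dz": -6, "jaw": 0}, {"rx": 0, "ry": 0, "rz": -72, "dx": -13.7, "dy": -1.8, "dz": -8, "jaw": 0}, {"rx": 0, "ry": 0, "rz": -80, "dx": -13.7, "dy": -1.8, "dz": -8.8, "jaw": 0}, {"rx": 0, "ry": 0, "rz": -88, "dx": -13.7, "dy": -1.8, "dz": -8.8, "jaw": 0}, {"rx": 0, "ry": 0, "rz": -90, "dx": -13.7, "dy": -1.8, "dz": -8.8, "jaw": 0}]'

```text
clock: 13.05
ee_pos: [0.4384, -0.0657, 0.0418]
tool_rot: [3.141, -0.001, -3.01]
ft_force: [-0.1, -0.9, 0.3]
grip_width: 0.0001
grasp_force: 0.0
```

```bash
python3 look.py 2
```

```text
13.05 [ 0.43836593 -0.0656805   0.04180707] [ 1.79973166e+02 -6.03263507e-02 -1.72444890e+02]
face x=0.5984-0.1199 y 317 0.019077944422863004
top stone_center 0.64 z 0.04879811711321623 [575.7 -46.1] [34.2 89.9] 8.409783363342285 mean [ 0.57660522 -0.04317118  0.04592011]
```

View pics/top2.png

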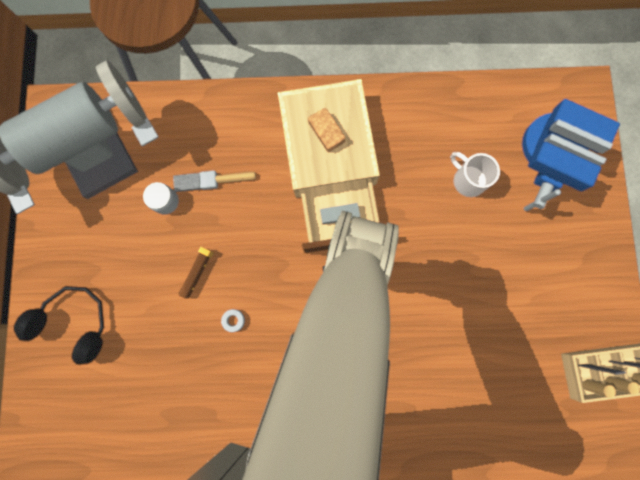

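The stone lies flat in the drawer at about (342,213), top at z≈0.046 as expected, and the bystanders haven't moved. Now the slow push.

>>> play_rows --steps '[{"rx": 0, "ry": 0, "rz": 0, "dx": 2.5, "dy": 0.33, "dz": 0.4, "jaw": 0}, {"rx": 0, "ry": 0, "rz": 0, "dx": 3.8, "dy": 0.51, "dz": 0.4, "jaw": 0}, {"rx": 0, "ry": 0, "rz": 0, "dx": 4.1, "dy": 0.55, "dz": 0.4, "jaw": 0}, {"rx": 0, "ry": 0, "rz": 0, "dx": 4.25, "dy": 0.57, "dz": 0.4, "jaw": 0}, {"rx": 0, "ry": 0, "rz": 0, "dx": 4.4, "dy": 0.59, "dz": 0.4, "jaw": 0}, {"rx": 0, "ry": 0, "rz": 0, "dx": 4.55, "dy": 0.61, "dz": 0.4, "jaw": 0}, {"rx": 0, "ry": 0, "rz": 0, "dx": 4.7, "dy": 0.63, "dz": 0.4, "jaw": 0}, {"rx": 0, "ry": 0, "rz": 0, "dx": 4.85, "dy": 0.65, "dz": 0.4, "jaw": 0}, {"rx": 0, "ry": 0, "rz": 0, "dx": 4.95, "dy": 0.67, "dz": 0.4, "jaw": 0}, {"rx": 0, "ry": 0, "rz": 0, "dx": 5.05, "dy": 0.68, "dz": 0.4, "jaw": 0}, {"rx": 0, "ry": 0, "rz": 0, "dx": 5.15, "dy": 0.69, "dz": 0.4, "jaw": 0}, {"rx": 0, "ry": 0, "rz": 0, "dx": 5.25, "dy": 0.7, "dz": 0.4, "jaw": 0}]'

```text
clock: 14.4
ee_pos: [0.4905, -0.0588, 0.0461]
tool_rot: [3.142, -0.002, -3.007]
ft_force: [-2.8, -0.5, 1.7]
grip_width: 0.0001
grasp_force: 1.3
```

>>> play_rows --steps '[{"rx": 0, "ry": 0, "rz": 0, "dx": 0.1, "dy": 0.013, "dz": 0, "jaw": 0}, {"rx": 0, "ry": 0, "rz": 0, "dx": 0.2, "dy": 0.027, "dz": 0, "jaw": 0}, {"rx": 0, "ry": 0, "rz": 0, "dx": 0.3, "dy": 0.04, "dz": 0, "jaw": 0}, {"rx": 0, "ry": 0, "rz": 0, "dx": 0.4, "dy": 0.054, "dz": 0, "jaw": 0}, {"rx": 0, "ry": 0, "rz": 0, "dx": 0.5, "dy": 0.067, "dz": 0, "jaw": 0}]'

```text
clock: 14.9
ee_pos: [0.4962, -0.0581, 0.0462]
tool_rot: [3.141, -0.0, -3.006]
ft_force: [-1.9, 0.2, 0.8]
grip_width: 0.0002
grasp_force: 1.3
```

>>> play_rows --steps '[{"rx": 0, "ry": 0, "rz": 0, "dx": 0.15, "dy": 0.02, "dz": 0, "jaw": 0}, {"rx": 0, "ry": 0, "rz": 0, "dx": 0.3, "dy": 0.04, "dz": 0, "jaw": 0}, {"rx": 0, "ry": 0, "rz": 0, "dx": 0.45, "dy": 0.06, "dz": 0, "jaw": 0}, {"rx": 0, "ry": 0, "rz": 0, "dx": 0.6, "dy": 0.08, "dz": 0, "jaw": 0}, {"rx": 0, "ry": 0, "rz": 0, "dx": 0.75, "dy": 0.1, "dz": 0, "jaw": 0}, {"rx": 0, "ry": 0, "rz": 0, "dx": 0.9, "dy": 0.12, "dz": 0, "jaw": 0}, {"rx": 0, "ry": 0, "rz": 0, "dx": 1.05, "dy": 0.14, "dz": 0, "jaw": 0}, {"rx": 0, "ry": 0, "rz": 0, "dx": 1.2, "dy": 0.16, "dz": 0, "jaw": 0}, {"rx": 0, "ry": 0, "rz": 0, "dx": 1.35, "dy": 0.18, "dz": 0, "jaw": 0}, {"rx": 0, "ry": 0, "rz": 0, "dx": 1.5, "dy": 0.2, "dz": 0, "jaw": 0}, {"rx": 0, "ry": 0, "rz": 0, "dx": 1.65, "dy": 0.22, "dz": 0, "jaw": 0}, {"rx": 0, "ry": 0, "rz": 0, "dx": 1.8, "dy": 0.24, "dz": 0, "jaw": 0}]'

```text
clock: 16.1
ee_pos: [0.5143, -0.0556, 0.0462]
tool_rot: [3.141, -0.0, -3.006]
ft_force: [-3.3, 0.4, -0.5]
grip_width: -0.0002
grasp_force: 1.5
```

>>> play_rows --steps '[{"rx": 0, "ry": 0, "rz": 0, "dx": 0.15, "dy": 0.02, "dz": 0, "jaw": 0}, {"rx": 0, "ry": 0, "rz": 0, "dx": 0.3, "dy": 0.04, "dz": 0, "jaw": 0}, {"rx": 0, "ry": 0, "rz": 0, "dx": 0.45, "dy": 0.06, "dz": 0, "jaw": 0}, {"rx": 0, "ry": 0, "rz": 0, "dx": 0.6, "dy": 0.08, "dz": 0, "jaw": 0}, {"rx": 0, "ry": 0, "rz": 0, "dx": 0.75, "dy": 0.1, "dz": 0, "jaw": 0}, {"rx": 0, "ry": 0, "rz": 0, "dx": 0.9, "dy": 0.12, "dz": 0, "jaw": 0}, {"rx": 0, "ry": 0, "rz": 0, "dx": 1.05, "dy": 0.14, "dz": 0, "jaw": 0}, {"rx": 0, "ry": 0, "rz": 0, "dx": 1.2, "dy": 0.16, "dz": 0, "jaw": 0}, {"rx": 0, "ry": 0, "rz": 0, "dx": 1.35, "dy": 0.18, "dz": 0, "jaw": 0}, {"rx": 0, "ry": 0, "rz": 0, "dx": 1.5, "dy": 0.2, "dz": 0, "jaw": 0}, {"rx": 0, "ry": 0, "rz": 0, "dx": 1.65, "dy": 0.22, "dz": 0, "jaw": 0}, {"rx": 0, "ry": 0, "rz": 0, "dx": 1.8, "dy": 0.24, "dz": 0, "jaw": 0}]'

```text
clock: 17.3
ee_pos: [0.5323, -0.0532, 0.0462]
tool_rot: [3.141, -0.0, -3.006]
ft_force: [-3.2, 1.2, -2.1]
grip_width: 0.0001
grasp_force: 1.7
```

>>> play_rows --steps '[{"rx": 0, "ry": 0, "rz": 0, "dx": 0.15, "dy": 0.02, "dz": 0, "jaw": 0}, {"rx": 0, "ry": 0, "rz": 0, "dx": 0.3, "dy": 0.04, "dz": 0, "jaw": 0}, {"rx": 0, "ry": 0, "rz": 0, "dx": 0.45, "dy": 0.06, "dz": 0, "jaw": 0}, {"rx": 0, "ry": 0, "rz": 0, "dx": 0.6, "dy": 0.08, "dz": 0, "jaw": 0}, {"rx": 0, "ry": 0, "rz": 0, "dx": 0.75, "dy": 0.1, "dz": 0, "jaw": 0}, {"rx": 0, "ry": 0, "rz": 0, "dx": 0.9, "dy": 0.12, "dz": 0, "jaw": 0}, {"rx": 0, "ry": 0, "rz": 0, "dx": 1.05, "dy": 0.14, "dz": 0, "jaw": 0}, {"rx": 0, "ry": 0, "rz": 0, "dx": 1.2, "dy": 0.16, "dz": 0, "jaw": 0}, {"rx": 0, "ry": 0, "rz": 0, "dx": 1.35, "dy": 0.18, "dz": 0, "jaw": 0}, {"rx": 0, "ry": 0, "rz": 0, "dx": 1.5, "dy": 0.2, "dz": 0, "jaw": 0}, {"rx": 0, "ry": 0, "rz": 0, "dx": 1.65, "dy": 0.22, "dz": 0, "jaw": 0}, {"rx": 0, "ry": 0, "rz": 0, "dx": 1.8, "dy": 0.24, "dz": 0, "jaw": 0}]'

```text
clock: 18.5
ee_pos: [0.5504, -0.0509, 0.0463]
tool_rot: [3.141, -0.0, -3.006]
ft_force: [-3.6, 0.9, -1.3]
grip_width: -0.0002
grasp_force: 1.9
```

>>> play_rows --steps '[{"rx": 0, "ry": 0, "rz": 0, "dx": 0.15, "dy": 0.02, "dz": 0, "jaw": 0}, {"rx": 0, "ry": 0, "rz": 0, "dx": 0.3, "dy": 0.04, "dz": 0, "jaw": 0}, {"rx": 0, "ry": 0, "rz": 0, "dx": 0.45, "dy": 0.06, "dz": 0, "jaw": 0}, {"rx": 0, "ry": 0, "rz": 0, "dx": 0.6, "dy": 0.08, "dz": 0, "jaw": 0}, {"rx": 0, "ry": 0, "rz": 0, "dx": 0.75, "dy": 0.1, "dz": 0, "jaw": 0}, {"rx": 0, "ry": 0, "rz": 0, "dx": 0.9, "dy": 0.12, "dz": 0, "jaw": 0}, {"rx": 0, "ry": 0, "rz": 0, "dx": 1.05, "dy": 0.14, "dz": 0, "jaw": 0}, {"rx": 0, "ry": 0, "rz": 0, "dx": 1.2, "dy": 0.16, "dz": 0, "jaw": 0}, {"rx": 0, "ry": 0, "rz": 0, "dx": 1.35, "dy": 0.18, "dz": 0, "jaw": 0}, {"rx": 0, "ry": 0, "rz": 0, "dx": 1.5, "dy": 0.2, "dz": 0, "jaw": 0}, {"rx": 0, "ry": 0, "rz": 0, "dx": 1.65, "dy": 0.22, "dz": 0, "jaw": 0}, {"rx": 0, "ry": 0, "rz": 0, "dx": 1.8, "dy": 0.24, "dz": 0, "jaw": 0}]'

```text
clock: 19.7
ee_pos: [0.5684, -0.0485, 0.0463]
tool_rot: [3.141, -0.0, -3.006]
ft_force: [-3.8, 1.8, -1.8]
grip_width: -0.0002
grasp_force: 2.0
```

Next, 18 mm more to about 0.586, then 12 mm at 10 mm/s.

>>> play_rows --steps '[{"rx": 0, "ry": 0, "rz": 0, "dx": 0.15, "dy": 0.02, "dz": 0, "jaw": 0}, {"rx": 0, "ry": 0, "rz": 0, "dx": 0.3, "dy": 0.04, "dz": 0, "jaw": 0}, {"rx": 0, "ry": 0, "rz": 0, "dx": 0.45, "dy": 0.06, "dz": 0, "jaw": 0}, {"rx": 0, "ry": 0, "rz": 0, "dx": 0.6, "dy": 0.08, "dz": 0, "jaw": 0}, {"rx": 0, "ry": 0, "rz": 0, "dx": 0.75, "dy": 0.1, "dz": 0, "jaw": 0}, {"rx": 0, "ry": 0, "rz": 0, "dx": 0.9, "dy": 0.12, "dz": 0, "jaw": 0}, {"rx": 0, "ry": 0, "rz": 0, "dx": 1.05, "dy": 0.14, "dz": 0, "jaw": 0}, {"rx": 0, "ry": 0, "rz": 0, "dx": 1.2, "dy": 0.16, "dz": 0, "jaw": 0}, {"rx": 0, "ry": 0, "rz": 0, "dx": 1.35, "dy": 0.18, "dz": 0, "jaw": 0}, {"rx": 0, "ry": 0, "rz": 0, "dx": 1.5, "dy": 0.2, "dz": 0, "jaw": 0}, {"rx": 0, "ry": 0, "rz": 0, "dx": 1.65, "dy": 0.22, "dz": 0, "jaw": 0}, {"rx": 0, "ry": 0, "rz": 0, "dx": 1.8, "dy": 0.24, "dz": 0, "jaw": 0}]'

```text
clock: 20.9
ee_pos: [0.5862, -0.0461, 0.0463]
tool_rot: [3.141, -0.0, -3.006]
ft_force: [-4.3, 2.3, -0.5]
grip_width: -0.0002
grasp_force: 2.3
```

>>> play_rows --steps '[{"rx": 0, "ry": 0, "rz": 0, "dx": 0.1, "dy": 0.013, "dz": 0, "jaw": 0}, {"rx": 0, "ry": 0, "rz": 0, "dx": 0.2, "dy": 0.027, "dz": 0, "jaw": 0}, {"rx": 0, "ry": 0, "rz": 0, "dx": 0.3, "dy": 0.04, "dz": 0, "jaw": 0}, {"rx": 0, "ry": 0, "rz": 0, "dx": 0.4, "dy": 0.054, "dz": 0, "jaw": 0}, {"rx": 0, "ry": 0, "rz": 0, "dx": 0.5, "dy": 0.067, "dz": 0, "jaw": 0}, {"rx": 0, "ry": 0, "rz": 0, "dx": 0.6, "dy": 0.08, "dz": 0, "jaw": 0}, {"rx": 0, "ry": 0, "rz": 0, "dx": 0.7, "dy": 0.094, "dz": 0, "jaw": 0}, {"rx": 0, "ry": 0, "rz": 0, "dx": 0.8, "dy": 0.107, "dz": 0, "jaw": 0}, {"rx": 0, "ry": 0, "rz": 0, "dx": 0.9, "dy": 0.12, "dz": 0, "jaw": 0}, {"rx": 0, "ry": 0, "rz": 0, "dx": 1.0, "dy": 0.134, "dz": 0, "jaw": 0}, {"rx": 0, "ry": 0, "rz": 0, "dx": 1.1, "dy": 0.147, "dz": 0, "jaw": 0}, {"rx": 0, "ry": 0, "rz": 0, "dx": 1.2, "dy": 0.16, "dz": 0, "jaw": 0}]'

```text
clock: 22.1
ee_pos: [0.5982, -0.0444, 0.0463]
tool_rot: [3.141, -0.001, -3.006]
ft_force: [-5.4, 2.7, -1.6]
grip_width: -0.0005
grasp_force: 2.3
```

>>> play_rows --steps '[{"rx": 0, "ry": 0, "rz": 0, "dx": 0.1, "dy": 0.013, "dz": 0, "jaw": 0}, {"rx": 0, "ry": 0, "rz": 0, "dx": 0.2, "dy": 0.027, "dz": 0, "jaw": 0}, {"rx": 0, "ry": 0, "rz": 0, "dx": 0.3, "dy": 0.04, "dz": 0, "jaw": 0}, {"rx": 0, "ry": 0, "rz": 0, "dx": 0.4, "dy": 0.054, "dz": 0, "jaw": 0}]'

```text
clock: 22.5
ee_pos: [0.6022, -0.0439, 0.0463]
tool_rot: [3.141, -0.001, -3.006]
ft_force: [-4.9, 3.4, -1.1]
grip_width: -0.0004
grasp_force: 2.4
```

>>> play_rows --steps '[{"rx": 0, "ry": 0, "rz": 0, "dx": 0.1, "dy": 0.013, "dz": 0, "jaw": 0}, {"rx": 0, "ry": 0, "rz": 0, "dx": 0.2, "dy": 0.027, "dz": 0, "jaw": 0}]'

```text
clock: 22.7
ee_pos: [0.6042, -0.0436, 0.0463]
tool_rot: [3.141, -0.001, -3.007]
ft_force: [-5.1, 2.1, -0.6]
grip_width: 0.0001
grasp_force: 2.4
```

>>> play_rows --steps '[{"rx": 0, "ry": 0, "rz": 0, "dx": 0.1, "dy": 0.013, "dz": 0, "jaw": 0}]'

```text
clock: 22.8
ee_pos: [0.6052, -0.0435, 0.0463]
tool_rot: [3.141, -0.001, -3.006]
ft_force: [-6.0, 1.6, -0.6]
grip_width: -0.0001
grasp_force: 2.4
```

>>> play_rows --steps '[{"rx": 0, "ry": 0, "rz": 0, "dx": 0.1, "dy": 0.013, "dz": 0, "jaw": 0}]'

```text
clock: 22.9
ee_pos: [0.6061, -0.0434, 0.0463]
tool_rot: [3.141, -0.001, -3.006]
ft_force: [-5.4, 2.8, -1.0]
grip_width: 0.0005
grasp_force: 2.7
```

>>> play_rows --steps '[{"rx": 0, "ry": 0, "rz": 0, "dx": 0.1, "dy": 0.013, "dz": 0, "jaw": 0}]'

```text
clock: 23.0
ee_pos: [0.6069, -0.0433, 0.0463]
tool_rot: [3.141, -0.001, -3.007]
ft_force: [-5.4, 2.4, 0.5]
grip_width: 0.0001
grasp_force: 2.8
```

>>> play_rows --steps '[{"rx": 0, "ry": 0, "rz": 0, "dx": 0.1, "dy": 0.013, "dz": 0, "jaw": 0}]'

```text
clock: 23.1
ee_pos: [0.6078, -0.0431, 0.0463]
tool_rot: [3.141, -0.001, -3.006]
ft_force: [-5.2, 2.4, -0.3]
grip_width: 0.0001
grasp_force: 2.9
```

>>> play_rows --steps '[{"rx": 0, "ry": 0, "rz": 0, "dx": 0.1, "dy": 0.013, "dz": 0, "jaw": 0}]'

```text
clock: 23.2
ee_pos: [0.6086, -0.043, 0.0463]
tool_rot: [3.141, -0.002, -3.007]
ft_force: [-7.3, 2.4, 1.0]
grip_width: -0.0001
grasp_force: 3.6
```

>>> play_rows --steps '[{"rx": 0, "ry": 0, "rz": 0, "dx": 0.1, "dy": 0.013, "dz": 0, "jaw": 0}]'

```text
clock: 23.3
ee_pos: [0.6089, -0.043, 0.0463]
tool_rot: [3.142, -0.003, -3.007]
ft_force: [-8.2, 1.2, 4.3]
grip_width: 0.0001
grasp_force: 4.5
```

>>> play_rows --steps '[{"rx": 0, "ry": 0, "rz": 0, "dx": -2, "dy": -0.27, "dz": 0, "jaw": 0}, {"rx": 0, "ry": 0, "rz": 0, "dx": -6, "dy": -0.8, "dz": 0, "jaw": 0}, {"rx": 0, "ry": 0, "rz": 0, "dx": -10.9, "dy": -1.5, "dz": 0, "jaw": 0}, {"rx": 0, "ry": 0, "rz": 0, "dx": -15.5, "dy": -2.1, "dz": 0, "jaw": 0}, {"rx": 0, "ry": 0, "rz": 0, "dx": -18.5, "dy": -2.5, "dz": 3, "jaw": 0}, {"rx": 0, "ry": 0, "rz": 0, "dx": -18.5, "dy": -6, "dz": 6, "jaw": 0}, {"rx": 0, "ry": 0, "rz": 0, "dx": -18.5, "dy": -10, "dz": 9, "jaw": 0}, {"rx": 0, "ry": 0, "rz": 0, "dx": -18.5, "dy": -14, "dz": 11, "jaw": 0}, {"rx": 0, "ry": 0, "rz": 0, "dx": -18.5, "dy": -18, "dz": 12, "jaw": 0}, {"rx": 0, "ry": 0, "rz": 0, "dx": -18.5, "dy": -20, "dz": 12, "jaw": 0}, {"rx": 0, "ry": 0, "rz": 0, "dx": -18.5, "dy": -20, "dz": 12, "jaw": 0}, {"rx": 0, "ry": 0, "rz": 0, "dx": -18.5, "dy": -20, "dz": 12, "jaw": 0}]'

```text
clock: 24.5
ee_pos: [0.4268, -0.2446, 0.1676]
tool_rot: [-3.138, 0.003, -3.008]
ft_force: [0.0, -0.4, -0.3]
grip_width: 0.0001
grasp_force: 0.0
```

```bash
python3 look.py 3
```

```text
24.5 [ 0.42682029 -0.24462879  0.16755345] [-1.79814927e+02  1.66140770e-01 -1.72333368e+02]
face x=0.6027-0.1357 y 420 0.00047918355727372586
```

View pics/top3.png

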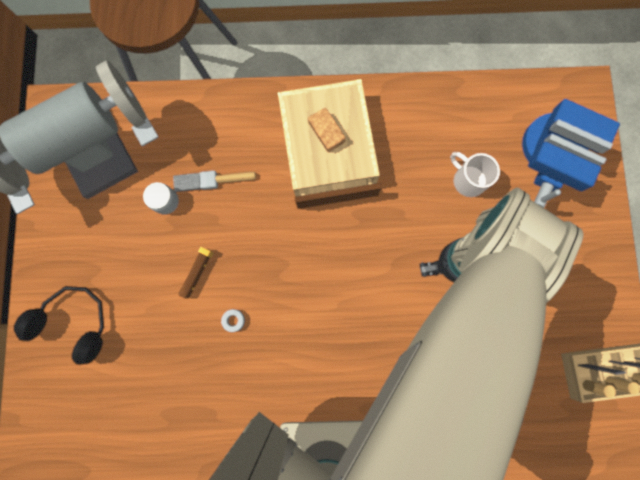

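The drawer is shut: its face is back at x=0.6027−0.136y, the same as at the start, with the front edge near (335,195). The stone is out of sight inside, the bystanders are where they were, and the arm is clear.

```bash
python3 -c "
from plant import manip
print(manip.finish_job())"
```

```text
the job is handed in; nothing more can be done
None
```

The drawer was pressed open, the sharpening stone laid flat inside, and the drawer pushed shut until it latched and stayed closed; pushing read at most about 11 N, the bystanders look unmoved in the last top view, and the job was handed in at about 24.6 s.

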